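Lock the bar hold-down with its clevis pin and R-clip

TASK

Lock the bar hold-down: push its clevis pin fully home through the lugs, then take the R-clip out of the slotted rack and push its straight leg through the pin's cross-hole until the bent leg has ridden over the pin and snapped round it. Let go and leave the clip there, and do not disturb the bolt, the steel flange or the wide masking-tape roll.

Things in the scene. Friction and masses are not known exactly. Their poses are not given: they have to be found in the camera images.
- hold_down: Bar hold-down fixed to the worktop, 165 x 104 mm base, grey clevis lugs in front, steel strap running back over a square bar to hinge posts 106 mm high. Origin: centre of the underside; x back, y left, z up. Pin axis level along y at x -50, z 90. Lugs: outer faces at y +29 and -29, 113.5 high. Bar: x 10 to 30, y -60 to 60, top at z 83 (mm).
- pin (a joint): How far the clevis pin stands out to the fixture's left (+y), m. 0 = fully home, head against the left lug; starts 0.025 to 0.045. Slides with about 4 N of friction, stays where it is left and cannot turn.
- pin_hole (a point): Centre of the cross-hole in the 30 mm steel pin. z: along the hole, out of its upper mouth, leaning 27.5 degrees from vertical to the fixture's front; y: along the pin to its head. Hole right through, octagonal, 9.6 mm across. Pin home: hole 14 mm outside the right lug (fixture y -43 mm), pin end 15 mm beyond. Before that it is hidden between the lugs.
- pin_head (a point): Centre of the outer flat face of the pin's head (disc 44 mm across, 12 mm thick, at the pin's left end). y points out of the face, away from the fixture; pushing along -y drives the pin home.
- rack: Aluminium clip rack fixed to the worktop: base 96 x 84 x 8 mm, top plate 76 x 64 x 16 mm, its top 110 mm above the worktop. Origin: centre of the underside. The slot, 30 x 9 mm, runs along x in the plate's middle and is open below.
- clip_coil (a point): Centre of the coil (head) of the steel R-clip, 103 mm long, wire 6 mm, 65 g. The coil is a flat-sided drum, 30 mm across and 13 mm thick along y: grasp its flat sides. z: from the leg ends to the coil; x: from straight to bent leg. Starts upright in the rack's slot, centre 125 mm up; lift 80 mm or more to clear. Fitted: 52 mm from the hole's centre along the hole; let go, it sags about 4 mm.
- clip_tip (a point): Tip of the clip's straight leg, a round-ended 6 mm rod parallel to the clip's z at x = -12 mm from the coil's centre; the tip is 86 mm below that centre. Fitted, it is about 34 mm past the hole's centre.
- clip_leg (a joint): How far the bent leg (on the clip's +x side) is sprung off the straight leg, rad: 0 relaxed, about 0.08 riding over the pin, near 0 again once snapped round. It bulges to 19 mm from the straight leg 52 mm below the coil's centre, pinches in 14 mm lower and flares at 85 mm. Spring 3 N m/rad, preloaded; fitting takes under 15 N. It may go on either side of the pin.
- bolt_m16: Bystander: steel bolt standing on its head, 48 mm tall; origin under its centre.
- wheel_flange: Bystander: steel flange, 63 mm in diameter, 12 mm high, lying flat; origin under its centre.
- masking_tape: Bystander: wide roll of masking tape lying flat, 90 mm in diameter, 24 mm high; origin under its centre.

How it is judged:
By the outcome, as a careful person would: the job done as asked, in the order asked, and still so for the second after the job is handed in, with the robot touching nothing.
It also fails if it takes over 64 s, if anything falls off the work surface, if the arm or the gripper's body presses on something with over 40 N, if the wrist force passes 120 N, or if a joint passes its speed limit or range.

ROBOT

A 6-joint arm with a two-finger parallel gripper is mounted at the origin on a cart in front of the work surface, level with it; the furniture and walls round the work are solid. World frame = base frame: x ahead of the robot, y to its left, z up, the work surface at z = 0. Lengths are in mm, angles in degrees, forces in N, time in s.
With the tool pointing down it reaches from about 300 to 850 mm from the base axis. Payload 4.2 kg.
Tool frame: the origin (TCP) lies at the very end of the fingers, on their centre line; the grasp point (between the pads) lies 19 mm behind it (env.grip_depth is the distance from the TCP to the grasp point, in mm); z points along the fingers, y is the line along which they close (so a half turn about z gives the same grasp; the last joint's range is limited). The gripper opens to 91 mm and grips with 3 to 60 N. Pads are 32 mm wide; open, the fingers measure 118 mm over their backs; the gripper's body (76 mm by 178 mm) begins 60 mm behind the grasp point.
Start: joints at [70.588, 18.312, 89.639, -0, 72.044, -1.146], TCP at [180.224, 546.046, 179.576] pointing down, gripper open.
Joint ranges: [-177.97, 177.97], [-48.28, 115.42], [12.27, 149.76], [-77.06, 257.06], [2.81, 150.46], [-146.56, 146.56]. Speed limits (degrees/s): [147.25, 147.25, 180, 180, 180, 180].

INTERFACE

Orientations are given as [roll, pitch, yaw] about the fixed x, y, z axes, in that order (R = Rz(yaw) Ry(pitch) Rx(roll)).
In Python, from workcell import env, cams gives the robot as it stands.
- The arm moves only by the tool apply_moves, never from a script. Its argument "deltas" is a list of rows, each a list of 5 numbers: the shift along the tool's x, y, z in m, then the turn about the tool's z in rad, then the opening, from -1 (shut) to 1 (fully open), so that 0 is half open. In form: [[tx, ty, tz, roll, gripper], ...]. A call has 1 to 5 rows; each row is the pose to reach, as a shift and turn from the pose commanded when the call began, along the tool's axes at that moment; what a row does not reach only later rows make up. A row lasts 1/10 s, in which the tool goes at most 50 mm and 8.59 degrees, less where a joint would pass 70% of its speed; a pose out of reach is approached as far as the arm can. A call with a gripper value outside its range is refused whole. The fingers move at their own pace and stop on an object; "grip_force" is the grip in N (left out, the last holds). Time passes only in rows, so rows that repeat a pose let the fingers close. It gives the time, the measured TCP pose, the force, the opening and the grip force at its end, in the units of the state.
- env.state(): the state, without advancing time (a new reading comes with each control period).
- cams.grab_frame(name): name is "side" or "top"; returns the picture (420x560x3 uint8, blue, green, red); there is no depth.
- cams.get_calibration(name): a dict with "mtx" (3x3 intrinsics, pixels), "eye" and "attitude" of the camera in the world. Camera axes: x right, y down, z forward; pixel columns grow to the right and rows downward; lengths in mm; the calibration is good to about 2 mm. A picture is of the moment at which its call begins. get_calibration takes no time and is no camera call.
- env.job_done(): hands the job in; it is judged then, once.
The state is a dict: "time_s": time; "qpos": joint angles; "qvel": joint speeds; "effort": joint torques, N m; "ee_pos": TCP position; "ee_rot": TCP orientation; "force": force on the tool from outside, world axes, zero at the start; "torque": the same for the moment, N m; "gripper_width": finger opening in mm; "gripper_force": force on a finger pad.
Only numpy, scipy, OpenCV 4.12 (cv2) and the standard library are available. Lean on these libraries where they do the work, as an engineer would, in place of code of your own. Each camera call takes 0.05 s, during which the arm holds its last target. There are 200 camera calls.

## Working session

There is one attempt and no reset: what is moved stays moved. The work goes in short steps, Python scripts to look and compute and a tool call to move; the robot and the scene stay as the last step left them, time stands still between calls to the robot, and variables do not carry over. Pictures are saved under pics/ and viewed, at most 10 in all, crops included, and the job is handed in when it is done.

Besides the shell and the picture viewer there is one more tool, called after "Call:" by a JSON object that holds its "method" and its "body", one argument or row to a line. apply_moves: Moves the arm, as the interface text tells. Its arguments: {"type":"object","properties":{"deltas":{"type":"array"},"grip_force":{"type":"number"}},"required":["deltas"]}

```bash
ls; mkdir -p pics; python3 - <<'E'
from workcell import env,cams
import cv2,numpy as np
for n in("side","top"):
    cv2.imwrite(f"pics/{n}0.png",cams.grab_frame(n)); c=cams.get_calibration(n); print(n,c)
print(env.state())
E
```

```text
pics
side {'mtx': array([[405.55943091,   0.        , 280.39171194],
       [  0.        , 405.55943091, 212.58298988],
       [  0.        ,   0.        ,   1.        ]]), 'eye': array([ 271.75428983, -693.53612793,  697.13878445]), 'attitude': array([-1.29693642e+02,  6.12839489e-02, -2.28450351e+01])}
top {'mtx': array([[464.67689341,   0.        , 286.39906088],
       [  0.        , 464.67689341, 207.25765542],
       [  0.        ,   0.        ,   1.        ]]), 'eye': array([ 305.85269877,  -10.78851794, 1230.1970482 ]), 'attitude': array([-169.40569397,   -1.22018795,  -88.4229037 ])}
{'time_s': 0.1, 'qpos': array([ 7.05884332e+01,  1.83467276e+01,  8.96974595e+01, -5.01232147e-04,
        7.20437850e+01, -1.14619032e+00]), 'qvel': array([-0.01323565, -0.07178595, -0.07927996,  0.08288442, -0.12464584,
       -0.09229737]), 'effort': array([-5.73677644e-04, -4.13326263e+01, -2.32508093e+01,  7.28580658e-02,
        4.21929534e-02, -4.65979315e-05]), 'ee_pos': array([180.05803659, 545.56588374, 178.83018676]), 'ee_rot': array([-1.79912036e+02, -1.28325959e-03,  1.61734777e+02]), 'force': array([-0.99803419, -0.23963682, -0.35248365]), 'torque': array([ 0.05308177, -0.00030558,  0.05640445]), 'gripper_force': 0.0, 'gripper_width': 91.04953174713414}
```

View pics/side0.png

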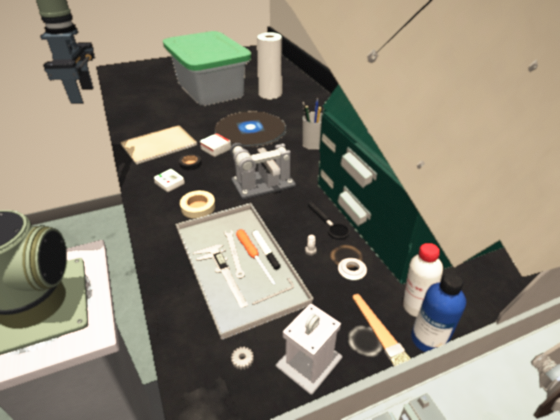

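View pics/top0.png

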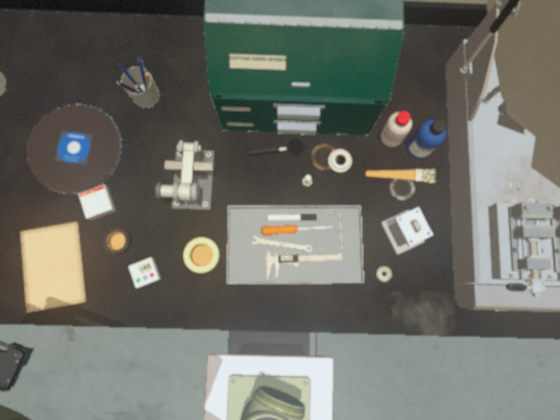

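The side view shows the hold-down near (263,170), with its pin standing out to the left, and the rack with the clip near (312,330). In the top view the hold-down is at (190,180) and the rack at (408,230). I'll zoom in on both.

```bash
python3 - <<'E'
import cv2,numpy as np
t=cv2.imread("pics/top0.png");s=cv2.imread("pics/side0.png")
def crop(im,x,y,w,h,W,H): return cv2.resize(im[y:y+h,x:x+w],(W,H),interpolation=cv2.INTER_CUBIC)
a=crop(t,145,130,80,60+20,400,300*400//400)
m=np.vstack([np.hstack([crop(t,145,135,80,80,300,300),crop(s,225,135,80,80,300,300)]),
 np.hstack([crop(t,370,195,80,80,300,300),crop(s,272,300,80,80,300,300)])])
cv2.imwrite("pics/m1.png",m)
E
```

```text
(no output)
```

View pics/m1.png

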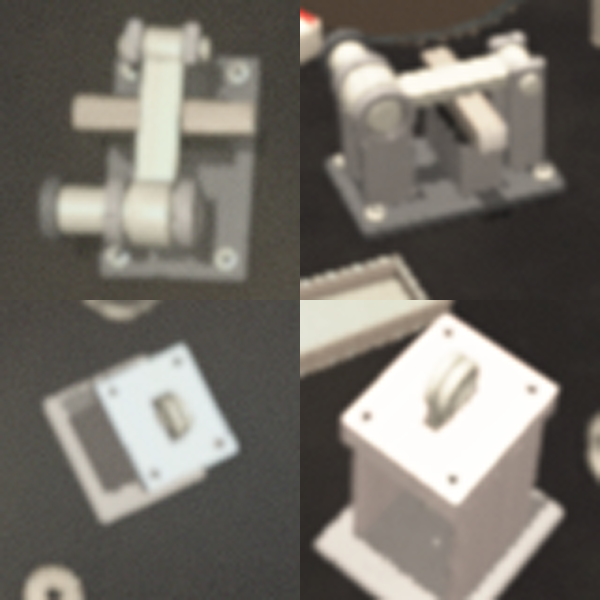

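The upper tiles show the hold-down, with base front corners (top crop) at (101,275) and (245,279), back right (258,58), and the head at (48,207). The lower tiles show the rack plate corners (97,378), (187,343), (240,447), (150,492), with the coil along the slot at (172,415).

```bash
cat > h.py <<'E'
import numpy as np,cv2
from scipy.spatial.transform import Rotation as Ro
from workcell import env,cams
def cal(n):
    c=cams.get_calibration(n); return c["mtx"],c["eye"],Ro.from_euler("xyz",c["attitude"],degrees=True).as_matrix()
def ray(n,p):
    K,e,R=cal(n); d=R@np.linalg.solve(K,[p[0],p[1],1.]); return e,d/np.linalg.norm(d)
def onz(n,p,z):
    e,d=ray(n,p); return e+d*(z-e[2])/d[2]
def tri(p,q):
    e,d=ray("top",p);f,g=ray("side",q)
    s=np.linalg.lstsq(np.c_[d,-g],f-e,rcond=None)[0]; a=e+d*s[0];b=f+g*s[1]
    return (a+b)/2,np.linalg.norm(a-b)
def proj(n,X):
    K,e,R=cal(n); v=K@(R.T@(np.asarray(X,float)-e)); return v[:2]/v[2]
E
python3 - <<'E'
from h import *
np.set_printoptions(precision=1,suppress=True)
k=3.75
T1=lambda x,y:((x)/k+145-.4,(y)/k+135-.4); S1=lambda x,y:((x-300)/k+225-.4,y/k+135-.4)
T2=lambda x,y:(x/k+370-.4,(y-300)/k+195-.4); S2=lambda x,y:((x-300)/k+272-.4,(y-300)/k+300-.4)
P=[onz("top",T2(*c),110)[:2] for c in((97,378),(187,343),(240,447),(150,492))]
print("rack",np.array(P),np.mean(P,0),[np.linalg.norm(P[i]-P[(i+1)%4]) for i in range(4)])
Q=[onz("side",S2(*c),110)[:2] for c in((447,315),(558,386),(457,502),(343,415))]
print("rack side",np.array(Q),np.mean(Q,0),[np.linalg.norm(Q[i]-Q[(i+1)%4]) for i in range(4)])
v=(P[2]-P[1]+P[3]-P[0]);print("slot yaw",np.degrees(np.arctan2(v[1],v[0])))
v=(Q[2]-Q[1]+Q[3]-Q[0]);w=(Q[1]-Q[0]+Q[2]-Q[3]);print(np.degrees(np.arctan2(v[1],v[0])),np.degrees(np.arctan2(w[1],w[0])))
print("coil top",tri(T2(170,402),S2(455,362)))
B=[onz("top",T1(*c),8) for c in((101,275),(245,279),(258,58))];print("base",np.array(B),[np.linalg.norm(B[i]-B[i+1]) for i in(0,1)])
b=B[2]-B[1];print("yaw",np.degrees(np.arctan2(b[1],b[0])));
f=B[0]-B[1];print("yaw f",np.degrees(np.arctan2(-f[0],f[1])),"ctr",(B[0]+B[2])/2)
B=[onz("side",S1(*c),8) for c in((368,236),(564,187))];b=B[1]-B[0];print("side edge",np.array(B),np.linalg.norm(b),np.degrees(np.arctan2(b[1],b[0])))
print("head",onz("top",T1(40,207),90),"pin end",tri(T1(208,215),S1(386,115)))
E
```

```text
rack [[ 504.1 -297.4]
 [ 529.3 -357.3]
 [ 461.4 -390.3]
 [ 430.2 -330.7]] [ 481.3 -343.9] [np.float64(65.02903225235143), np.float64(75.55584011374792), np.float64(67.25659109343319), np.float64(81.0489912106112)]
rack side [[ 497.1 -296.8]
 [ 526.  -352.4]
 [ 457.6 -386.8]
 [ 429.8 -328.4]] [ 477.6 -341.1] [np.float64(62.62215385532664), np.float64(76.5847421931624), np.float64(64.73541482286556), np.float64(74.28709682930759)]
slot yaw -154.9488270417988
-154.07449250520997 -63.490730389485265
coil top (array([ 483. , -337.4,  133.4]), np.float64(5.743674365761975))
base [[523.7 275.1   8. ]
 [524.  173.1   8. ]
 [687.6 173.1   8. ]] [np.float64(101.97724428264065), np.float64(163.64170979448912)]
yaw 0.0011578815415132643
yaw f 0.1788248922394421 ctr [605.7 224.1   8. ]
side edge [[522.3 173.2   8. ]
 [682.1 173.1   8. ]] 159.80381014669115 -0.03107634179251824
head [553.8 299.7  90. ] pin end (array([547.9, 186.2, 100.7]), np.float64(3.427752801093544))
```

Call:
{"method": "apply_moves", "body": {
  "deltas": [
    [-0.235,-0.041,0,-0.319,-1],
    [-0.235,-0.041,0,-0.319,-1],
    [-0.235,-0.041,0,-0.319,-1],
    [-0.235,-0.041,0,-0.319,-1],
    [-0.235,-0.041,0,-0.319,-1]
  ],
  "grip_force": 20
}}

```text
time_s: 0.6
ee_pos: [392.1, 432.0, 179.2]
ee_rot: [-180.0, -0.0, -180.0]
force: [-0.6, 0.9, -0.2]
gripper_width: 54.1
gripper_force: 0.0
```

Call:
{"method": "apply_moves", "body": {
  "deltas": [
    [-0.165,-0.088,0.0,0,-1],
    [-0.165,-0.088,0.0,0,-1],
    [-0.165,-0.088,0.0,0,-1],
    [-0.165,-0.088,0.0,0,-1],
    [-0.165,-0.088,0.0,0,-1]
  ]
}}

```text
time_s: 1.1
ee_pos: [559.4, 342.4, 178.2]
ee_rot: [-179.9, 0.0, 179.7]
force: [0.0, 0.6, 0.5]
gripper_width: 13.8
gripper_force: 0.0
```

Call:
{"method": "apply_moves", "body": {
  "deltas": [
    [0.004,0,0.05,0,-1],
    [0.004,0,0.1,0,-1],
    [0.004,0,0.106,0,-1],
    [0.004,0,0.106,0,-1],
    [0.004,-0.015,0.106,0,-1]
  ]
}}

```text
time_s: 1.6
ee_pos: [553.0, 332.8, 76.1]
ee_rot: [179.8, 0.2, -179.9]
force: [0.6, -0.3, 0.4]
gripper_width: 0.2
gripper_force: 0.0
```

Call:
{"method": "apply_moves", "body": {
  "deltas": [
    [0,-0.006,0,0,-1],
    [0,-0.012,0,0,-1],
    [0,-0.018,0,0,-1],
    [0,-0.024,0,0,-1],
    [0,-0.028,0,0,-1]
  ]
}}

```text
time_s: 2.1
ee_pos: [551.7, 301.8, 73.9]
ee_rot: [180.0, 0.0, 180.0]
force: [-0.6, 0.5, 0.7]
gripper_width: 0.4
gripper_force: 0.0
```

Call:
{"method": "apply_moves", "body": {
  "deltas": [
    [0,-0.003,0,0,-1],
    [0,-0.006,0,0,-1],
    [0,-0.009,0,0,-1],
    [0,-0.012,0,0,-1],
    [0,-0.012,0,0,-1]
  ]
}}

```text
time_s: 2.6
ee_pos: [551.7, 290.3, 73.7]
ee_rot: [180.0, 0.0, -180.0]
force: [0.2, 3.1, 1.4]
gripper_width: 0.3
gripper_force: 1.8
```

Call:
{"method": "apply_moves", "body": {
  "deltas": [
    [0,-0.002,0,0,-1],
    [0,-0.004,0,0,-1],
    [0,-0.006,0,0,-1],
    [0,-0.008,0,0,-1],
    [0,-0.008,0,0,-1]
  ]
}}

```text
time_s: 3.1
ee_pos: [551.6, 282.0, 73.7]
ee_rot: [-180.0, 0.0, -180.0]
force: [-1.1, 2.5, 1.8]
gripper_width: 0.5
gripper_force: 2.0
```

Call:
{"method": "apply_moves", "body": {
  "deltas": [
    [0,-0.001,0,0,-1],
    [0,-0.002,0,0,-1],
    [0,-0.003,0,0,-1],
    [0,-0.004,0,0,-1],
    [0,-0.004,0,0,-1]
  ]
}}

```text
time_s: 3.6
ee_pos: [551.6, 278.3, 73.7]
ee_rot: [-180.0, 0.0, -180.0]
force: [0.1, 2.8, 3.1]
gripper_width: 0.3
gripper_force: 2.4
```

Call:
{"method": "apply_moves", "body": {
  "deltas": [
    [0,-0.002,0,0,-1],
    [0,-0.004,0,0,-1],
    [0,-0.006,0,0,-1],
    [0,-0.006,0,0,-1],
    [0,-0.006,0,0,-1]
  ]
}}

```text
time_s: 4.1
ee_pos: [551.6, 272.0, 73.6]
ee_rot: [-180.0, -0.0, -180.0]
force: [0.0, 2.2, 4.0]
gripper_width: 0.8
gripper_force: 2.1
```

Call:
{"method": "apply_moves", "body": {
  "deltas": [
    [0,-0.001,0,0,-1],
    [0,-0.002,0,0,-1],
    [0,-0.003,0,0,-1],
    [0,-0.003,0,0,-1],
    [0,-0.003,0,0,-1]
  ]
}}

```text
time_s: 4.6
ee_pos: [551.6, 270.5, 73.7]
ee_rot: [179.9, 0.0, 180.0]
force: [0.0, 5.2, 3.0]
gripper_width: 0.6
gripper_force: 3.6
```

Call:
{"method": "apply_moves", "body": {
  "deltas": [
    [0,-0.001,0,0,-1],
    [0,-0.002,0,0,-1],
    [0,-0.003,0,0,-1],
    [0,-0.004,0,0,-1],
    [0,-0.004,0,0,-1]
  ]
}}

```text
time_s: 5.1
ee_pos: [551.7, 270.5, 73.9]
ee_rot: [179.5, 0.1, 179.9]
force: [-1.9, 15.8, 2.1]
gripper_width: 0.8
gripper_force: 7.2
```

```bash
python3 - <<'E'
from h import *
s=cams.grab_frame("side");t=cams.grab_frame("top")
def crop(im,x,y,w,h,W,H): return cv2.resize(im[y:y+h,x:x+w],(W,H),interpolation=cv2.INTER_CUBIC)
cv2.imwrite("pics/m2.png",np.hstack([crop(t,145,150,80,80,400,400),crop(s,225,130,80,80,400,400)]))
E
```

```text
(no output)
```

View pics/m2.png

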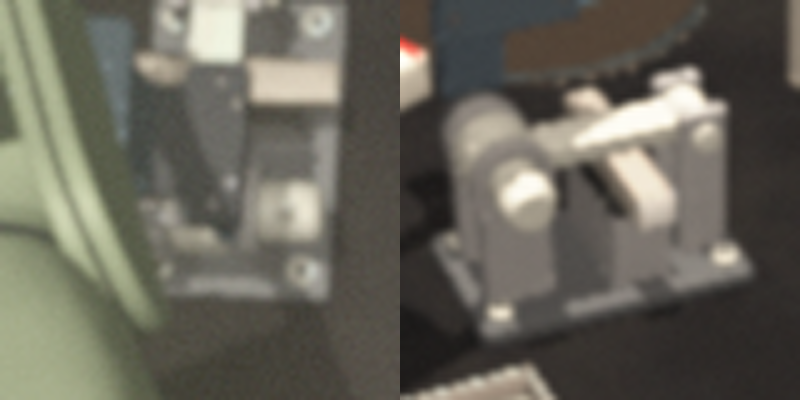

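The pin is home: 15.8 N at the head with no further travel. In the top view the pin's right end is visible, with the dark cross-hole mouth at crop (287,215), pin end at about x 320 and pin rows 178 to 242.

```bash
python3 - <<'E'
from h import *
np.set_printoptions(precision=1,suppress=True)
T=lambda x,y:(x/5+145-.4,y/5+150-.4);S=lambda x,y:((x-400)/5+225-.4,y/5+130-.4)
print("mouth",onz("top",T(287,215),103.3)); print("end",onz("top",T(320,210),90))
print("pin rows",onz("top",T(300,178),90),onz("top",T(300,242),90))
print("end face centre",tri(T(320,210),S(526,200)))
print("bar R end",onz("top",T(340,82),83)); print("base FR",onz("top",T(328,298),8))
for n in("top","side"): print(n,proj(n,[548.1,181,103.3]),proj(n,[555,181,90]),proj(n,[555,166,90]))
E
```

```text
mouth [547.5 180.7 103.3]
end [553.5 166.6  90. ]
pin rows [569.6 177.6  90. ] [536.8 175.6  90. ]
end face centre (array([548.3, 165.6,  99.9]), np.float64(6.049119846322481))
bar R end [622.  161.5  83. ]
base FR [523.5 172.3   8. ]
top [201.9 192.4] [202.9 190.8] [208.9 191. ]
side [248.8 165.3] [251.5 168.9] [253.4 171.8]
```

Call:
{"method": "apply_moves", "body": {
  "deltas": [
    [0,0.01,0,0,-1],
    [0,0.04,-0.02,0,-1],
    [0,0.04,-0.07,0,-1],
    [0,0.04,-0.12,0,-1],
    [0,0.04,-0.17,0,-1]
  ]
}}

```text
time_s: 5.7
ee_pos: [551.1, 303.8, 244.0]
ee_rot: [-179.7, -0.1, -180.0]
force: [1.4, -0.3, 0.2]
gripper_width: 0.3
gripper_force: 0.0
```

Call:
{"method": "apply_moves", "body": {
  "deltas": [
    [0.018,-0.162,0,0.674,-0.3],
    [0.018,-0.162,0,0.674,-0.3],
    [0.018,-0.162,0,0.674,-0.3],
    [0.018,-0.162,0,0.674,-0.3],
    [0.018,-0.162,0,0.674,-0.3]
  ]
}}

```text
time_s: 6.2
ee_pos: [532.6, 139.2, 242.8]
ee_rot: [-179.7, 0.1, 140.9]
force: [-0.5, 0.4, 0.2]
gripper_width: 31.8
gripper_force: 0.0
```

Call:
{"method": "apply_moves", "body": {
  "deltas": [
    [-0.087,-0.138,0,0.674,-0.3],
    [-0.087,-0.138,0,0.674,-0.3],
    [-0.087,-0.138,0,0.674,-0.3],
    [-0.087,-0.138,0,0.674,-0.3],
    [-0.087,-0.138,0,0.674,-0.3]
  ]
}}

```text
time_s: 6.7
ee_pos: [513.9, -22.6, 242.5]
ee_rot: [-179.8, 0.1, 102.3]
force: [-0.4, 0.1, -0.2]
gripper_width: 31.9
gripper_force: 0.0
```

Call:
{"method": "apply_moves", "body": {
  "deltas": [
    [-0.154,-0.053,0,0.674,-0.3],
    [-0.154,-0.053,0,0.674,-0.3],
    [-0.154,-0.053,0,0.674,-0.3],
    [-0.154,-0.053,0,0.674,-0.3],
    [-0.154,-0.053,0,0.674,-0.3]
  ]
}}

```text
time_s: 7.2
ee_pos: [495.8, -184.1, 242.2]
ee_rot: [-179.8, 0.2, 63.7]
force: [-0.4, 0.3, 0.2]
gripper_width: 31.8
gripper_force: 0.0
```

Call:
{"method": "apply_moves", "body": {
  "deltas": [
    [-0.154,0.054,0,0.674,-0.3],
    [-0.154,0.054,0,0.674,-0.3],
    [-0.154,0.054,0,0.674,-0.3],
    [-0.154,0.054,0,0.674,-0.3],
    [-0.154,0.054,0,0.674,-0.3]
  ]
}}

```text
time_s: 7.7
ee_pos: [476.9, -346.1, 241.6]
ee_rot: [-179.9, 0.3, 25.1]
force: [1.0, 0.4, -0.9]
gripper_width: 32.0
gripper_force: 0.0
```

Call:
{"method": "apply_moves", "body": {
  "deltas": [
    [0.005,-0.003,0.04,-0.003,-0.3],
    [0.005,-0.003,0.08,-0.003,-0.3],
    [0.005,-0.003,0.1,-0.003,-0.3],
    [0.005,-0.003,0.115,-0.003,-0.3],
    [0.005,-0.003,0.125,-0.003,-0.3]
  ]
}}

```text
time_s: 8.2
ee_pos: [480.3, -337.7, 116.0]
ee_rot: [-179.8, 0.2, 25.7]
force: [-0.6, 0.4, -0.8]
gripper_width: 31.5
gripper_force: 0.0
```

```bash
python3 - <<'E'
from h import *
s=cams.grab_frame("side");t=cams.grab_frame("top")
def crop(im,x,y,w,h,W,H): return cv2.resize(im[y:y+h,x:x+w],(W,H),interpolation=cv2.INTER_CUBIC)
cv2.imwrite("pics/m3.png",np.hstack([crop(t,370,195,80,80,400,400),crop(s,272,290,80,80,400,400)]))
E
```

```text
(no output)
```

View pics/m3.png

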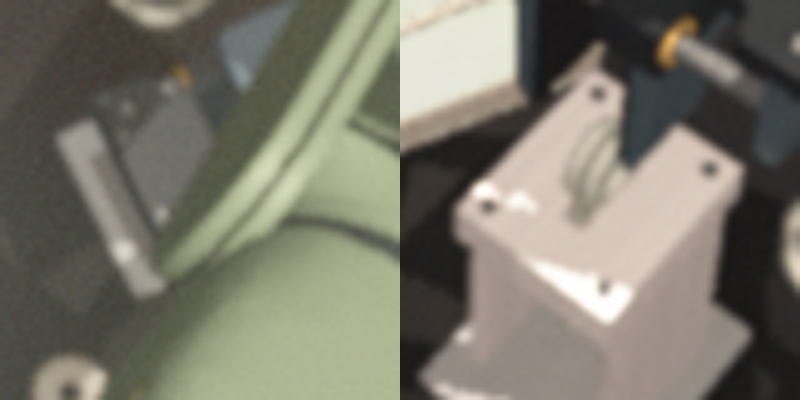

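The side crop shows the coil's left part at (595,165), with the near finger blade at (640,110) in front of its right half. I'll check the offsets numerically.

```bash
python3 - <<'E'
from h import *
np.set_printoptions(precision=1,suppress=True)
k=3.75
S2=lambda x,y:((x-300)/k+272-.4,(y-300)/k+300-.4);T2=lambda x,y:(x/k+370-.4,(y-300)/k+195-.4)
print(onz("side",S2(452,390),125),onz("top",T2(171,415),127),onz("top",T2(171,415),140))
p=np.array([480.3,-337.7,116]);u=np.array([.902,.431,0]);v=np.array([.431,-.902,0])
f=lambda n,X:((proj(n,X)+.4-[272,290])*5+[400,0])
for a in(-16,16):print("near tip inner/outer",f("side",p+v*16+u*a),f("side",p+v*29+u*a))
for c in([480,-341.5,125],[482,-338,125]):print("coil",f("side",c))
E
```

```text
[ 475.3 -344.6  125. ] [ 478.4 -340.5  127. ] [ 476.4 -336.6  140. ]
near tip inner/outer [613.8 222.9] [645.3 245.9]
near tip inner/outer [672.  161.5] [703.2 183.2]
coil [611.2 158. ]
coil [611.9 147.9]
```

```bash
python3 - <<'E'
from h import *
s=cams.grab_frame("side")
cv2.imwrite("pics/s4.png",cv2.resize(s[200:380,210:420],(700,600),interpolation=cv2.INTER_CUBIC))
E
```

```text
(no output)
```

View pics/s4.png

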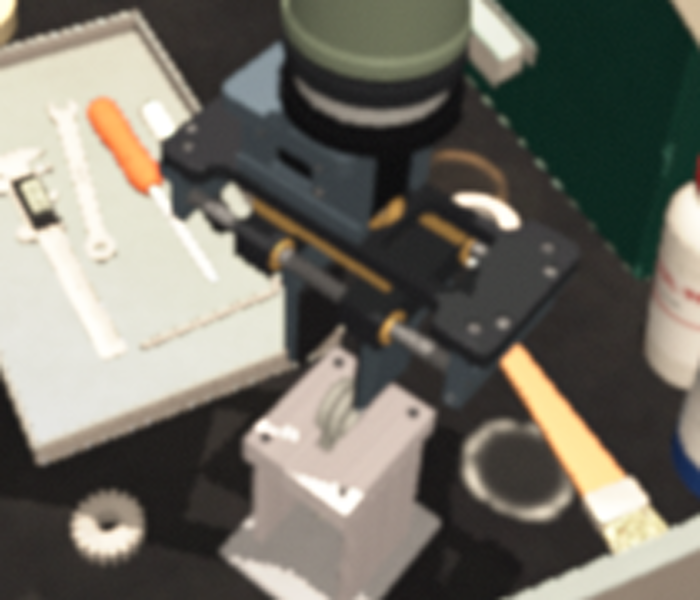

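The side crop shows the near finger tip at about (362,403), the far finger at (305,360) and the coil at (340,405). The fingers look off from where the pose puts them, so I'll check against the start picture.

```bash
python3 - <<'E'
from h import *
np.set_printoptions(precision=1,suppress=True)
im=cv2.imread("pics/side0.png")
cv2.imwrite("pics/s0c.png",cv2.resize(im[0:120,20:120],(600,720))[:600])
y=np.radians(161.7);u=np.array([np.cos(y),np.sin(y),0]);v=np.array([np.sin(y),-np.cos(y),0]);p=np.array([180.1,545.6,178.8])
for b in(-59,-45.5,45.5,59):
  for a in(-16,16):print(b,a,(proj("side",p+v*b+u*a)-[20,0])*6)
p=np.array([480.3,-337.7,116]);print(proj("side",p),[proj("side",p+d)-proj("side",p) for d in 10*np.eye(3)])
E
```

```text
-59 -16 [398.8 697.2]
-59 16 [328.5 699.7]
-45.5 -16 [407.  684.2]
-45.5 16 [337.4 686.7]
45.5 -16 [458.8 602.4]
45.5 16 [393.3 604.6]
59 -16 [466.  591.1]
59 16 [401.  593.2]
[312.7 322.6] [array([ 5.3, -1.9]), array([-2.6, -4.6]), array([ 0.3, -3.6])]
```

View pics/s0c.png

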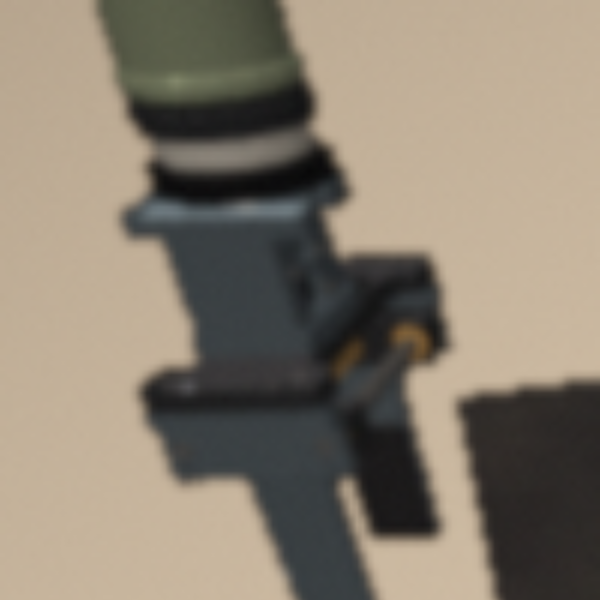

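Call:
{"method": "apply_moves", "body": {
  "deltas": [
    [0,0,0.002,0,-0.3],
    [0,0,0.004,0,-0.3],
    [0,0,0.006,0,-0.3],
    [0,0,0.007,0,-0.3],
    [0,0,0.007,0,-0.3]
  ]
}}

```text
time_s: 8.85
ee_pos: [482.5, -337.8, 111.5]
ee_rot: [-180.0, -0.0, 25.7]
force: [-0.9, 0.4, 0.1]
gripper_width: 31.6
gripper_force: 0.0
```

```bash
python3 - <<'E'
from h import *
np.set_printoptions(precision=1,suppress=True)
print(env.grip_depth,env.state()["force"],env.state()["qpos"])
for p in([180.1,545.6,178.8],[480.3,-337.7,116],[551.7,270.5,74],[605,224,8]):
  print(proj("side",p),[proj("side",p+d)-proj("side",p) for d in 10*np.eye(3)])
E
```

```text
18.8 [-0.9  0.4  0.1] [-36.1  22.4  93.7   0.   63.9  28.2]
[ 86.7 107.2] [array([ 3.6, -0.6]), array([-0.2, -1.4]), array([-1.1, -3.2])]
[312.7 322.6] [array([ 5.3, -1.9]), array([-2.6, -4.6]), array([ 0.3, -3.6])]
[240.2 157.9] [array([ 3.3, -0.7]), array([-1.1, -1.7]), array([-0.2, -3. ])]
[263.9 181.1] [array([ 3.2, -0.8]), array([-1.2, -1.8]), array([-0.1, -2.8])]
```

The gripper did not touch anything, and both pictures put the finger ends about 34 mm above the reported TCP height. I'll go down slowly and watch the force.

Call:
{"method": "apply_moves", "body": {
  "deltas": [
    [-0.003,0.002,0.002,0,-0.3],
    [-0.005,0.002,0.004,0,-0.3],
    [-0.005,0.002,0.006,0,-0.3],
    [-0.005,0.002,0.008,0,-0.3],
    [-0.005,0.002,0.008,0,-0.3]
  ]
}}

```text
time_s: 9.35
ee_pos: [478.7, -341.6, 103.1]
ee_rot: [-180.0, 0.0, 25.7]
force: [-0.7, 0.2, -0.4]
gripper_width: 31.7
gripper_force: 0.0
```

Call:
{"method": "apply_moves", "body": {
  "deltas": [
    [0,0,0.003,0,-0.3],
    [0,0,0.006,0,-0.3],
    [0,0,0.009,0,-0.3],
    [0,0,0.012,0,-0.3],
    [0,0,0.012,0,-0.3]
  ]
}}

```text
time_s: 9.85
ee_pos: [478.6, -341.5, 90.9]
ee_rot: [-179.9, 0.0, 25.7]
force: [0.7, -0.7, 0.0]
gripper_width: 32.0
gripper_force: 0.0
```

```bash
python3 - <<'E'
from h import *
s=cams.grab_frame("side")
cv2.imwrite("pics/s5.png",cv2.resize(s[270:370,270:370],(600,600),interpolation=cv2.INTER_CUBIC))
p=np.array(env.state()["ee_pos"]);u=np.array([.902,.431,0]);v=np.array([.431,-.902,0])
for dz in(0,34):
 for b in (-16,16):
  print(dz,b,[((proj("side",p+v*b+u*a+[0,0,dz])-270)*6).round() for a in(-16,16)])
E
```

```text
0 -16 [array([175., 384.]), array([244., 313.])]
0 16 [array([263., 449.]), array([332., 375.])]
34 -16 [array([178., 313.]), array([250., 242.])]
34 16 [array([269., 379.]), array([340., 304.])]
```

View pics/s5.png

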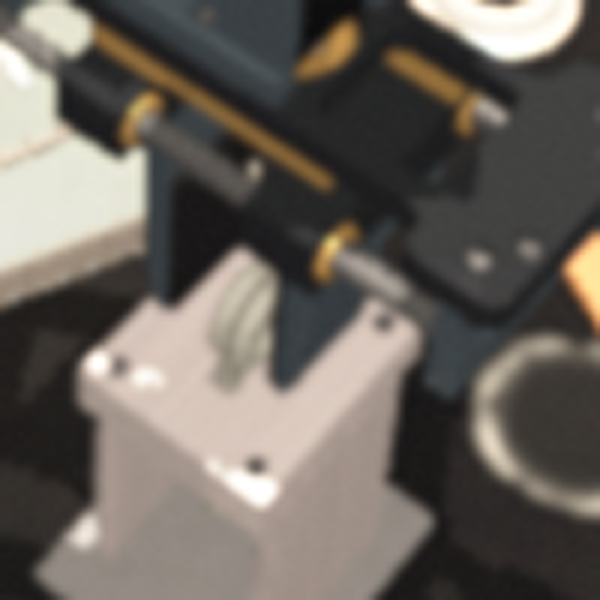

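The near finger tip is at (275,390) and the far one at (162,302), either side of the coil at (245,320). This matches a +34 mm height offset, so the true tip is at about z 125.

Call:
{"method": "apply_moves", "body": {
  "deltas": [
    [0,0,0.002,0,-0.3],
    [0,0,0.004,0,-0.3],
    [0,0,0.006,0,-0.3],
    [0,0,0.008,0,-0.3],
    [0,0,0.008,0,-0.3]
  ]
}}

```text
time_s: 10.4
ee_pos: [478.7, -341.6, 83.1]
ee_rot: [-180.0, 0.0, 25.7]
force: [0.1, 0.1, -0.2]
gripper_width: 32.2
gripper_force: 0.0
```

Call:
{"method": "apply_moves", "body": {
  "deltas": [
    [0,0,0,0,-0.7],
    [0,0,0,0,-0.9],
    [0,0,0,0,-1],
    [0,0,0,0,-1],
    [0,0,0,0,-1]
  ],
  "grip_force": 8
}}

```text
time_s: 10.9
ee_pos: [479.0, -341.9, 83.6]
ee_rot: [180.0, -0.0, 25.7]
force: [-0.1, 0.4, 0.6]
gripper_width: 13.0
gripper_force: 8.0
```

Call:
{"method": "apply_moves", "body": {
  "deltas": [
    [0,0,-0.015,0,-1],
    [0,0,-0.03,0,-1],
    [0,0,-0.045,0,-1],
    [0,0,-0.06,0,-1],
    [0,0,-0.06,0,-1]
  ]
}}

```text
time_s: 11.4
ee_pos: [480.1, -342.6, 145.5]
ee_rot: [179.8, -0.1, 25.7]
force: [0.8, -0.8, -0.4]
gripper_width: 13.0
gripper_force: 8.0
```

```bash
python3 - <<'E'
from h import *
s=cams.grab_frame("side")
cv2.imwrite("pics/s6.png",cv2.resize(s[250:350,270:370],(600,600),interpolation=cv2.INTER_CUBIC))
E
```

```text
(no output)
```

View pics/s6.png

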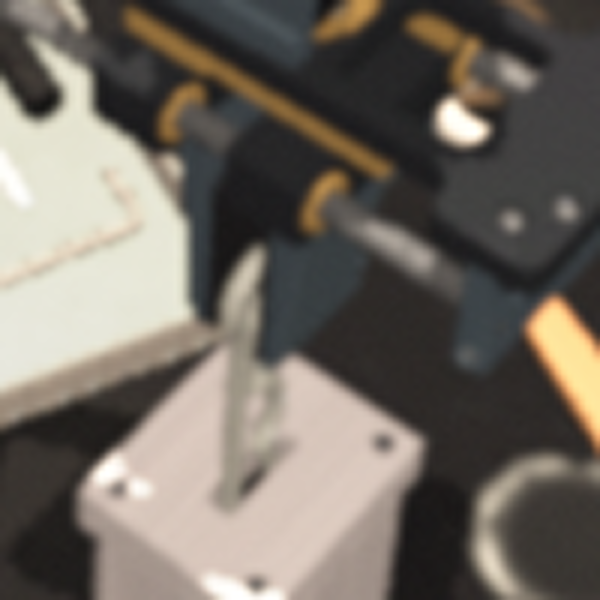

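The clip is lifted in the gripper. The straight leg is on the −u (tool −x) side, at (232,340–500), and the bent leg is to the right at (265,400). I'll tilt the clip in the grip by driving the tip against the slot's −u end.

Call:
{"method": "apply_moves", "body": {
  "deltas": [
    [0.004,0,0.001,0,-1],
    [0.008,0,0.002,0,-1],
    [0.012,0,0.003,0,-1],
    [0.016,0,0.004,0,-1],
    [0.02,0,0.006,0,-1]
  ]
}}

```text
time_s: 11.95
ee_pos: [497.2, -332.9, 137.1]
ee_rot: [-180.0, 0.0, 25.7]
force: [-1.1, -0.3, 0.9]
gripper_width: 12.7
gripper_force: 8.0
```

Call:
{"method": "apply_moves", "body": {
  "deltas": [
    [0.004,0,0.001,0,-1],
    [0.008,0,0.003,0,-1],
    [0.012,0,0.005,0,-1],
    [0.016,0,0.008,0,-1],
    [0.019,0,0.01,0,-1]
  ]
}}

```text
time_s: 12.45
ee_pos: [515.0, -324.7, 127.9]
ee_rot: [179.9, -0.1, 25.7]
force: [-0.1, 0.9, 4.3]
gripper_width: 12.9
gripper_force: 8.0
```

```bash
python3 - <<'E'
from h import *
s=cams.grab_frame("side")
cv2.imwrite("pics/s7.png",cv2.resize(s[250:350,270:370],(600,600),interpolation=cv2.INTER_CUBIC))
print(env.state()["ee_pos"],env.state()["force"])
E
```

```text
[ 515.23969338 -324.58647634  127.61185862] [0.65653137 0.3813745  2.79487981]
```

View pics/s7.png

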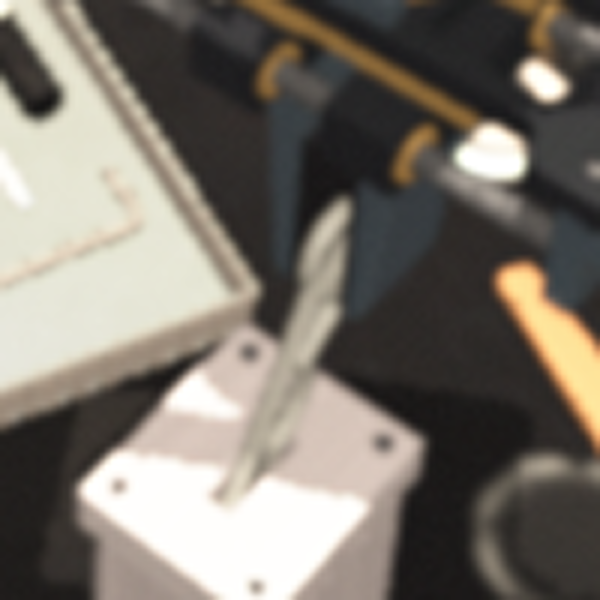

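The clip now leans: the straight leg runs from the slot at (226,493) up to about (300,295). I'll work out the tilt in the slot plane, with the upright picture as a check.

```bash
python3 - <<'E'
from h import *
v=np.array([.434,-.901,0]);u=np.array([.901,.434,0]);c=np.array([479,-341.9,125])
def pl(x,y):
    e,d=ray("side",(x/6+270-.4,y/6+250-.4)); X=e+d*((c-e)@v)/(d@v); return (X-c)@u,X[2]
for a,b in(((229,500),(235,345)),((224,495),(302,290)),((232,495),(312,290))):
    A,B=pl(*a),pl(*b);print(A,B,np.degrees(np.arctan2(B[0]-A[0],B[1]-A[1])))
E
```

```text
(np.float64(-13.958045144572793), np.float64(107.97550557232819)) (np.float64(-16.320732249055062), np.float64(180.0492335719241)) -1.877570965845492
(np.float64(-16.5404907838009), np.float64(113.26173872665618)) (np.float64(12.944060555079597), np.float64(174.8673913310122)) 25.575841798346335
(np.float64(-12.678483820747743), np.float64(108.9483726684598)) (np.float64(17.88232265094597), np.float64(170.19687154060034)) 26.517552609011204
```

Call:
{"method": "apply_moves", "body": {
  "deltas": [
    [0,0,0,0,-1],
    [0.01,0,-0.02,0,-1],
    [0.02,0,-0.04,0,-1],
    [0.03,0,-0.06,0,-1],
    [0.03,0,-0.06,0,-1]
  ],
  "grip_force": 40
}}

```text
time_s: 13.0
ee_pos: [543.3, -312.2, 190.0]
ee_rot: [179.7, -0.2, 25.8]
force: [0.5, 0.6, -0.1]
gripper_width: 12.7
gripper_force: 40.0
```

Call:
{"method": "apply_moves", "body": {
  "deltas": [
    [0.042,-0.1165,-0.003,-0.673,-1],
    [0.042,-0.1165,-0.003,-0.673,-1],
    [0.042,-0.1165,-0.003,-0.673,-1],
    [0.042,-0.1165,-0.003,-0.673,-1],
    [0.042,-0.1165,-0.003,-0.673,-1]
  ]
}}

```text
time_s: 13.5
ee_pos: [527.1, -187.6, 189.2]
ee_rot: [-179.9, 0.0, 64.6]
force: [-0.4, -0.5, -0.3]
gripper_width: 12.5
gripper_force: 40.0
```

Call:
{"method": "apply_moves", "body": {
  "deltas": [
    [0.105,-0.065,-0.003,-0.673,-1],
    [0.105,-0.065,-0.003,-0.673,-1],
    [0.105,-0.065,-0.003,-0.673,-1],
    [0.105,-0.065,-0.003,-0.673,-1],
    [0.105,-0.065,-0.003,-0.673,-1]
  ]
}}

```text
time_s: 14.0
ee_pos: [514.1, -65.1, 192.2]
ee_rot: [-179.9, -0.0, 103.2]
force: [0.4, -0.2, 0.1]
gripper_width: 12.7
gripper_force: 40.0
```

Call:
{"method": "apply_moves", "body": {
  "deltas": [
    [0.123,0.015,-0.003,-0.673,-1],
    [0.123,0.015,-0.003,-0.673,-1],
    [0.123,0.015,-0.003,-0.673,-1],
    [0.123,0.015,-0.003,-0.673,-1],
    [0.123,0.015,-0.003,-0.673,-1]
  ]
}}

```text
time_s: 14.5
ee_pos: [501.4, 57.9, 195.1]
ee_rot: [-179.9, -0.1, 141.7]
force: [0.6, -0.1, -0.3]
gripper_width: 13.2
gripper_force: 40.0
```

Call:
{"method": "apply_moves", "body": {
  "deltas": [
    [0.087,0.088,-0.003,-0.673,-1],
    [0.087,0.088,-0.003,-0.673,-1],
    [0.087,0.088,-0.003,-0.673,-1],
    [0.087,0.088,-0.003,-0.673,-1],
    [0.087,0.088,-0.003,-0.673,-1]
  ]
}}

```text
time_s: 15.0
ee_pos: [488.4, 180.7, 197.9]
ee_rot: [-179.9, -0.1, -179.7]
force: [0.4, -0.6, -1.2]
gripper_width: 12.5
gripper_force: 40.0
```

```bash
cat >> h.py <<'E'
th=np.radians(27.5)
ZH=np.array([-np.sin(th),0,np.cos(th)]);XH=np.array([-np.cos(th),0,-np.sin(th)])
def leg(n,im,coil,ts,w=6):
    g=cv2.cvtColor(im,cv2.COLOR_BGR2GRAY).astype(np.float32); out=[]
    for t in ts:
        p=proj(n,coil-12*XH-t*ZH);q=proj(n,coil-12*XH-(t+1)*ZH);d=(q-p)/np.linalg.norm(q-p);m=np.array([-d[1],d[0]])
        s=np.arange(-w,w+.1,1.);xy=(p+s[:,None]*m).astype(np.float32)
        out.append((t,p,m,s,cv2.remap(g,xy[None,:,0].copy(),xy[None,:,1].copy(),1)[0]))
    return out
E
python3 - <<'E'
from h import *
np.set_printoptions(precision=0,suppress=True,linewidth=150)
ee=np.array(env.state()["ee_pos"]);coil=ee+[1.5,0,41.4];print(ee.round(1))
for n in("side","top"):
    im=cams.grab_frame(n);np.save(f"{n}A.npy",im)
    print(n)
    for t,p,m,s,v in leg(n,im,coil,range(30,104,6)):print(t,p,v)
E
```

```text
[488. 181. 198.]
side
30 [234. 129.] [110.  97.  81.  79. 109. 133. 124. 105. 111. 142. 149. 124.  94.]
36 [235. 131.] [130. 114.  90.  83. 108. 133. 128. 105. 114. 135. 142. 133. 107.]
42 [236. 132.] [135. 118.  94.  87. 105. 131. 127.  96.  79.  84. 107. 134. 139.]
48 [237. 134.] [120. 106.  92.  87. 109. 136. 133. 102.  78.  71.  75.  96. 126.]
54 [238. 136.] [101.  92.  84.  81. 105. 132. 127.  99.  76.  72.  77. 106. 133.]
60 [240. 137.] [ 78.  75.  71.  78. 104. 132. 129. 100.  77.  82. 114. 144. 147.]
66 [241. 139.] [ 71.  71.  71.  76.  99. 128. 132. 101.  81.  95. 124. 137. 116.]
72 [242. 141.] [ 72.  72.  71.  77. 101. 132. 133. 104.  80.  81. 104. 132. 134.]
78 [243. 142.] [ 70.  71.  70.  76.  96. 126. 128.  98.  77.  71.  78. 100. 124.]
84 [244. 144.] [ 72.  70.  70.  75.  92. 115. 112.  90.  73.  65.  69.  90. 120.]
90 [245. 146.] [ 71.  72.  73.  76.  78.  80.  74.  63.  62.  81. 123. 157. 185.]
96 [247. 147.] [ 75.  78.  78.  75.  68.  58.  49.  55.  90. 146. 185. 208. 208.]
102 [248. 149.] [ 74.  70.  61.  51.  47.  44.  49.  78. 131. 173. 192. 214. 227.]
top
30 [193
[... 346 characters left out ...]
 168. 149. 126. 104.  92.  91.  89.  88.  89.  88.  87.]
60 [195. 193.] [179. 170. 154. 124. 105.  92.  88.  88.  88.  87.  87.  86.  84.]
66 [196. 192.] [171. 152. 129. 107.  93.  87.  88.  90.  89.  88.  88.  86.  82.]
72 [196. 191.] [151. 129. 106.  94.  89.  87.  87.  90.  90.  91.  90.  85.  79.]
78 [197. 191.] [129. 108.  97.  91.  88.  88.  90.  89.  91.  91.  90.  82.  76.]
84 [197. 190.] [111.  92.  90.  89.  90.  90.  92.  93.  94.  93.  87.  80.  75.]
90 [198. 189.] [96. 89. 89. 88. 89. 88. 91. 96. 97. 92. 84. 77. 74.]
96 [198. 189.] [ 90.  89.  92.  88.  90.  89.  94.  99. 100.  92.  82.  76.  75.]
102 [199. 188.] [ 89.  90.  91.  88.  94.  94.  99. 101.  98.  88.  77.  74.  74.]
```

```bash
python3 - <<'E'
from h import *
np.set_printoptions(precision=0,suppress=True,linewidth=170)
g=cv2.cvtColor(np.load("sideA.npy"),cv2.COLOR_BGR2GRAY).astype(np.float32)
C=np.array([554.5,166,90]);r=np.arange(3,27,1.5)
print("r",r)
for a in range(0,360,30):
    d=np.array([np.cos(np.radians(a)),0,np.sin(np.radians(a))])
    xy=np.array([proj("side",C+d*k) for k in r],np.float32)
    print(a,cv2.remap(g,xy[None,:,0].copy(),xy[None,:,1].copy(),1)[0])
print(proj("side",C),proj("side",[554.5,195,90]))
x0,y0=238,150
print(g[y0:y0+36:1,x0:x0+30].astype(int))
E
```

```text
r [ 3.  4.  6.  8.  9. 10. 12. 14. 15. 16. 18. 20. 21. 22. 24. 26.]
0 [146. 138. 126. 111. 100.  90.  87.  87.  89.  92.  91.  91.  90.  89.  88.  87.]
30 [148. 140. 131. 114.  94.  81.  69.  65.  70.  76.  82.  87.  88.  89.  85.  80.]
60 [152. 151. 147. 143. 138. 130. 119. 103.  87.  73.  65.  62.  59.  60.  64.  76.]
90 [154. 155. 157. 159. 161. 167. 172. 173. 173. 170. 167. 160. 153. 147. 140. 135.]
120 [155. 156. 156. 157. 161. 167. 173. 182. 191. 199. 200. 200. 199. 194. 188. 183.]
150 [156. 156. 155. 155. 156. 157. 160. 164. 169. 174. 176. 178. 173. 167. 159. 150.]
180 [157. 156. 156. 156. 156. 156. 155. 154. 152. 148. 143. 134. 127. 121. 117. 115.]
210 [155. 155. 155. 154. 154. 152. 148. 144. 136. 127. 120. 118. 118. 118. 118. 118.]
240 [153. 152. 151. 150. 146. 141. 134. 127. 123. 118. 117. 116. 116. 116. 116. 115.]
270 [151. 149. 146. 142. 137. 132. 126. 121. 119. 117. 117. 117. 117. 117. 116. 115.]
300 [149. 146. 141. 136. 131. 129. 130. 131. 133. 135. 136. 138. 139. 138. 136. 132.]
330 [148. 142. 137. 133. 131. 131. 132. 130. 127. 121. 113. 107. 102.  98.  94.  91.]
[253. 172.] [250. 166.]
[[154 189 209 ... 192 136  87]
 [151 180 200 ... 223 201 180]
 [139 155 180 ... 242 243 244]
 ...
 [ 81  79  82 ... 110 101 102]
 [ 79  79  81 ... 127 113 106]
 [ 80  79  81 ... 134 122 112]]
```

```bash
python3 - <<'E'
from h import *
np.set_printoptions(precision=0,suppress=True,linewidth=190)
g=cv2.cvtColor(cv2.imread("pics/m2.png"),cv2.COLOR_BGR2GRAY).astype(np.float32)
gn=cv2.cvtColor(np.load("sideA.npy"),cv2.COLOR_BGR2GRAY).astype(np.float32)
s=np.arange(-10,10.1,1)
print(s)
for y in(160,166,172,178,184,190,196):
    p=proj("side",[554.5,y,90]);d=proj("side",[554.5,y-1,90])-p;d/=np.linalg.norm(d);m=np.array([d[1],-d[0]])
    q=p+s[:,None]*m
    c=((q+.5-[225,130])*5-.5+[400,0]).astype(np.float32);q=q.astype(np.float32)
    print(y,m.round(2),"m2",cv2.remap(g,c[None,:,0].copy(),c[None,:,1].copy(),1)[0]);print("   now",cv2.remap(gn,q[None,:,0].copy(),q[None,:,1].copy(),1)[0])
E
```

```text
[-10.  -9.  -8.  -7.  -6.  -5.  -4.  -3.  -2.  -1.   0.   1.   2.   3.   4.   5.   6.   7.   8.   9.  10.]
160 [ 1. -1.] m2 [116. 116. 116. 116. 120. 131. 142. 148. 149. 148. 141. 126. 103.  73.  57.  69.  83.  87.  88.  88.  80.]
   now [117. 118. 117. 117. 122. 131. 141. 146. 149. 148. 146. 140. 128. 104.  86.  82.  90.  92.  90.  88.  78.]
166 [ 1. -1.] m2 [117. 117. 117. 121. 133. 148. 154. 154. 154. 154. 153. 148. 136. 106.  71.  60.  71.  82.  86.  85.  76.]
   now [118. 118. 118. 121. 134. 148. 154. 155. 155. 155. 154. 149. 134. 103.  77.  67.  77.  88.  91.  86.  73.]
172 [ 1. -1.] m2 [116. 116. 117. 125. 144. 154. 155. 155. 154. 153. 155. 161. 169. 160. 118.  69.  58.  73.  83.  84.  73.]
   now [116. 117. 119. 127. 141. 152. 155. 156. 156. 155. 156. 155. 150. 131.  93.  66.  65.  77.  88.  85.  73.]
178 [ 1. -1.] m2 [117. 116. 119. 134. 160. 171. 171. 163. 165. 169. 181. 196. 211. 204. 156.  87.  53.  58.  76.  83.  75.]
   now [117. 116. 117. 129. 146. 156. 160. 158. 158. 159. 163. 165. 164. 150. 116.  75.  58.  64.  76.  85.  83.]
184 [ 1. -1.] m2 [117. 115. 119. 142. 182. 208. 219. 223. 225. 234. 238. 245. 245. 231. 176. 107.  68.  56.  70.  89.  96.]
   now [118. 117. 117. 129. 150. 165. 172. 176. 179. 182. 186. 185. 178. 160. 130.  97.  69.  63.  73.  94. 105.]
190 [ 1. -1.] m2 [121. 118. 119. 145. 192. 226. 240. 248. 251. 251. 249. 251. 250. 240. 186. 124.  97.  90. 106. 126. 137.]
   now [120. 118. 118. 127. 146. 167. 180. 190. 196. 200. 200. 193. 181. 162. 136. 114.  99.  93. 105. 127. 138.]
196 [ 1. -1.] m2 [117. 115. 116. 133. 176. 216. 237. 244. 248. 248. 251. 252. 243. 213. 158. 122. 118. 127. 141. 149. 154.]
   now [117. 116. 116. 123. 138. 157. 173. 183. 189. 193. 192. 187. 178. 160. 137. 123. 122. 130. 142. 154. 164.]
```

```bash
python3 - <<'E'
from h import *
np.set_printoptions(precision=0,suppress=True,linewidth=190)
g=cv2.cvtColor(cv2.imread("pics/m2.png"),cv2.COLOR_BGR2GRAY).astype(np.float32)
ys=np.arange(136,200,3);print(ys)
for s in(-4,-2.5,-1,.5,2):
    q=np.array([proj("side",[554.5,y,90]) for y in ys])+s*np.array([.84,-.54])
    c=((q+.5-[225,130])*5-.5+[400,0]).astype(np.float32)
    print(s,cv2.remap(g,c[None,:,0].copy(),c[None,:,1].copy(),1)[0])
h=cv2.cvtColor(cv2.imread("pics/m2.png"),cv2.COLOR_BGR2GRAY).astype(np.float32)
for x in(540,545,548,551,556,562):
    q=np.array([proj("top",[x,y,105 if x<560 else 100]) for y in range(158,196,2)])
    c=((q+.5-[145,150])*5-.5).astype(np.float32);print(x,cv2.remap(h,c[None,:,0].copy(),c[None,:,1].copy(),1)[0])
print(list(range(158,196,2)))
E
```

```text
[136 139 142 145 148 151 154 157 160 163 166 169 172 175 178 181 184 187 190 193 196 199]
-4 [113. 114. 116. 116. 116. 118. 122. 132. 142. 150. 154. 155. 155. 159. 172. 193. 221. 235. 240. 242. 237. 221.]
-2.5 [ 95. 100. 104. 109. 114. 119. 129. 140. 149. 153. 154. 154. 154. 154. 166. 191. 226. 244. 250. 250. 248. 234.]
-1 [ 80.  83.  86.  89.  96. 106. 122. 138. 148. 153. 154. 155. 153. 156. 170. 201. 234. 248. 251. 249. 248. 243.]
0.5 [ 78.  77.  79.  78.  80.  83.  94. 115. 134. 146. 153. 156. 156. 166. 186. 219. 240. 250. 250. 251. 250. 250.]
2 [ 79.  80.  79.  79.  79.  79.  81.  88. 103. 116. 136. 152. 168. 188. 210. 233. 244. 248. 250. 251. 244. 228.]
540 [ 87.  99. 116. 144. 172. 186. 195. 196. 192. 186. 175. 162. 155. 153. 154. 153. 151. 149. 139.]
545 [ 86.  98. 121. 156. 189. 209. 218. 221. 215. 197. 176. 158. 150. 152. 160. 169. 170. 167. 155.]
548 [ 88. 102. 123. 156. 191. 213. 225. 228. 221. 203. 180. 160. 150. 154. 165. 174. 178. 174. 163.]
551 [102. 117. 131. 156. 190. 211. 225. 229. 223. 211. 196. 183. 173. 170. 173. 179. 182. 178. 165.]
556 [114. 134. 144. 155. 180. 202. 216. 222. 224. 225. 219. 203. 185. 174. 171. 172. 174. 170. 157.]
562 [106. 133. 145. 150. 161. 176. 190. 196. 201. 205. 204. 193. 175. 160. 153. 154. 153. 149. 145.]
[158, 160, 162, 164, 166, 168, 170, 172, 174, 176, 178, 180, 182, 184, 186, 188, 190, 192, 194]
```

Call:
{"method": "apply_moves", "body": {
  "deltas": [
    [0.002,0.0015,0.02,0,-1],
    [0.002,0.0015,0.04,0,-1],
    [0.002,0.0015,0.0565,0,-1],
    [0.002,0.0015,0.0565,0,-1],
    [0.002,0.0015,0.0565,0,-1]
  ]
}}

```text
time_s: 15.6
ee_pos: [487.4, 181.5, 142.8]
ee_rot: [-180.0, -0.0, 179.9]
force: [0.2, -0.1, -1.2]
gripper_width: 12.7
gripper_force: 40.0
```

```bash
cat > meas.py <<'E'
from h import *
np.set_printoptions(precision=0,suppress=True,linewidth=150)
st=env.state();ee=np.array(st["ee_pos"]);coil=ee+[1.5,0,41.4];print(ee.round(1),st["force"].round(1))
im=cams.grab_frame("side");np.save("sideB.npy",im)
L=leg("side",im,coil,range(42,100,3),5)
for t,p,m,s,v in L:print(t,p.round(1),v)
tip=coil-12*XH-86*ZH-np.array([554.5,ee[1],90]);print("pred perp %.1f along %.1f"%(tip@XH,tip@ZH))
E
python3 meas.py
```

```text
[487. 182. 143.] [ 0. -0. -1.]
42 [237. 151.] [158. 183. 190. 187. 168. 149. 129. 118. 114. 119. 138.]
45 [238. 152.] [194. 207. 207. 195. 170. 152. 137. 127. 118. 118. 128.]
48 [238. 153.] [209. 207. 202. 185. 168. 154. 141. 134. 128. 123. 130.]
51 [239. 154.] [202. 210. 208. 202. 179. 155. 150. 150. 146. 137. 136.]
54 [239. 154.] [213. 226. 235. 231. 196. 166. 158. 166. 164. 147. 147.]
57 [240. 155.] [231. 245. 247. 238. 204. 168. 165. 170. 168. 160. 156.]
60 [240. 156.] [245. 249. 250. 240. 202. 167. 165. 172. 174. 172. 168.]
63 [241. 157.] [249. 251. 250. 235. 197. 164. 163. 170. 175. 177. 164.]
66 [242. 158.] [249. 249. 248. 226. 186. 160. 157. 165. 168. 167. 156.]
69 [242. 158.] [245. 244. 229. 205. 171. 154. 153. 156. 158. 155. 150.]
72 [243. 159.] [237. 223. 201. 170. 158. 151. 145. 145. 143. 143. 145.]
75 [243. 160.] [223. 204. 172. 152. 151. 150. 143. 136. 131. 131. 138.]
78 [244. 161.] [210. 190. 160. 145. 147. 147. 138. 131. 127. 126. 132.]
81 [244. 161.] [195. 171. 145. 137. 145. 147. 138. 130. 125. 124. 129.]
84 [245. 162.] [178. 149. 136. 139. 152. 157. 151. 141. 131. 124. 125.]
87 [246. 163.] [154. 146. 142. 158. 167. 171. 167. 159. 144. 132. 125.]
90 [246. 164.] [152. 159. 172. 174. 179. 177. 174. 166. 155. 139. 124.]
93 [247. 164.] [158. 191. 187. 183. 176. 173. 169. 168. 159. 145. 127.]
96 [247. 165.] [169. 195. 194. 183. 175. 170. 168. 167. 161. 147. 127.]
99 [248. 166.] [169. 198. 191. 185. 181. 177. 172. 172. 164. 149. 130.]
pred perp 2.6 along 27.9
```

Call:
{"method": "apply_moves", "body": {
  "deltas": [
    [0.0014,0.0008,0.0007,0,-1],
    [-0.0009,0.0008,0.0051,0,-1],
    [-0.0032,0.0008,0.0096,0,-1],
    [-0.0032,0.0008,0.0096,0,-1],
    [-0.0032,0.0008,0.0096,0,-1]
  ]
}}

```text
time_s: 16.15
ee_pos: [490.8, 182.7, 133.2]
ee_rot: [-180.0, -0.0, 180.0]
force: [0.4, -0.2, -0.4]
gripper_width: 12.7
gripper_force: 40.0
```

Call:
{"method": "apply_moves", "body": {
  "deltas": [
    [-0.0009,0,0.0018,0,-1],
    [-0.0018,0,0.0036,0,-1],
    [-0.0018,0,0.0036,0,-1],
    [-0.0018,0,0.0036,0,-1]
  ]
}}

```text
time_s: 16.55
ee_pos: [492.3, 182.5, 129.6]
ee_rot: [-180.0, -0.0, 180.0]
force: [-0.1, -0.3, -1.7]
gripper_width: 12.8
gripper_force: 40.0
```

Call:
{"method": "apply_moves", "body": {
  "deltas": [
    [-0.0009,0,0.0018,0,-1],
    [-0.0018,0,0.0036,0,-1],
    [-0.0018,0,0.0036,0,-1],
    [-0.0018,0,0.0036,0,-1]
  ]
}}

```text
time_s: 16.95
ee_pos: [494.1, 182.5, 125.9]
ee_rot: [-180.0, -0.0, 180.0]
force: [-1.0, -2.6, -3.9]
gripper_width: 12.6
gripper_force: 40.0
```

Call:
{"method": "apply_moves", "body": {
  "deltas": [
    [0,-0.0005,0,0,-1],
    [0,-0.001,0,0,-1],
    [0,-0.001,0,0,-1]
  ]
}}

```text
time_s: 17.25
ee_pos: [494.4, 181.9, 126.3]
ee_rot: [180.0, 0.0, 180.0]
force: [-0.8, -1.0, -1.9]
gripper_width: 12.7
gripper_force: 40.0
```

Call:
{"method": "apply_moves", "body": {
  "deltas": [
    [-0.0009,0,0.0018,0,-1],
    [-0.0018,0,0.0036,0,-1],
    [-0.0018,0,0.0036,0,-1],
    [-0.0018,0,0.0036,0,-1]
  ]
}}

```text
time_s: 17.65
ee_pos: [496.4, 181.7, 122.5]
ee_rot: [180.0, 0.0, 180.0]
force: [0.9, -1.1, -2.1]
gripper_width: 12.8
gripper_force: 40.0
```

Call:
{"method": "apply_moves", "body": {
  "deltas": [
    [-0.0009,0,0.0018,0,-1],
    [-0.0018,0,0.0036,0,-1],
    [-0.0027,0,0.0053,0,-1],
    [-0.0027,0,0.0053,0,-1]
  ]
}}

```text
time_s: 18.05
ee_pos: [498.7, 182.0, 116.9]
ee_rot: [180.0, -0.0, 179.9]
force: [-1.7, 0.1, -1.3]
gripper_width: 13.0
gripper_force: 40.0
```

Call:
{"method": "apply_moves", "body": {
  "deltas": [
    [0,0.0015,0,0,-1],
    [0,0.003,0,0,-1],
    [0,0.003,0,0,-1]
  ]
}}

```text
time_s: 18.35
ee_pos: [498.6, 184.1, 117.0]
ee_rot: [-179.9, -0.0, 180.0]
force: [-1.2, -4.2, -2.8]
gripper_width: 12.8
gripper_force: 40.0
```

Call:
{"method": "apply_moves", "body": {
  "deltas": [
    [0,-0.003,0,0,-1],
    [0,-0.006,0,0,-1],
    [0,-0.006,0,0,-1]
  ]
}}

```text
time_s: 18.65
ee_pos: [498.8, 179.7, 117.5]
ee_rot: [179.9, -0.0, 179.9]
force: [-2.3, 3.4, -1.3]
gripper_width: 13.1
gripper_force: 40.0
```

Call:
{"method": "apply_moves", "body": {
  "deltas": [
    [0,0.002,0,0,-1],
    [0,0.003,0,0,-1],
    [0,0.003,0,0,-1]
  ]
}}

```text
time_s: 18.95
ee_pos: [499.0, 181.6, 117.5]
ee_rot: [-180.0, 0.0, 180.0]
force: [-1.8, -1.3, -0.9]
gripper_width: 12.6
gripper_force: 40.0
```

Call:
{"method": "apply_moves", "body": {
  "deltas": [
    [-0.0005,0.0002,0.0018,0,-1],
    [-0.0014,0.0002,0.0036,0,-1],
    [-0.0023,0.0002,0.0053,0,-1],
    [-0.0032,0.0002,0.0071,0,-1],
    [-0.0041,0.0002,0.0089,0,-1]
  ],
  "grip_force": 55
}}

```text
time_s: 19.45
ee_pos: [502.3, 181.9, 108.2]
ee_rot: [-180.0, -0.1, 179.9]
force: [-5.8, -0.5, 1.6]
gripper_width: 12.6
gripper_force: 55.0
```

Call:
{"method": "apply_moves", "body": {
  "deltas": [
    [-0.0009,0,0.0018,0,-1],
    [-0.0018,0,0.0036,0,-1],
    [-0.0028,0,0.0053,0,-1],
    [-0.0037,0,0.0071,0,-1],
    [-0.0037,0,0.0071,0,-1]
  ]
}}

```text
time_s: 19.95
ee_pos: [506.4, 181.7, 100.3]
ee_rot: [-180.0, -0.1, 180.0]
force: [-3.9, -0.3, -6.5]
gripper_width: 13.0
gripper_force: 55.0
```

Call:
{"method": "apply_moves", "body": {
  "deltas": [
    [-0.0009,0,0.0018,0,-1],
    [-0.0018,0,0.0036,0,-1],
    [-0.0028,0,0.0053,0,-1],
    [-0.0037,0,0.0071,0,-1],
    [-0.0037,0,0.0071,0,-1]
  ]
}}

```text
time_s: 20.45
ee_pos: [511.2, 181.9, 93.6]
ee_rot: [180.0, 0.1, 180.0]
force: [-0.5, 0.3, -8.5]
gripper_width: 12.7
gripper_force: 55.0
```

Call:
{"method": "apply_moves", "body": {
  "deltas": [
    [-0.0009,0,0.0018,0,-1],
    [-0.0018,0,0.0036,0,-1],
    [-0.0028,0,0.0053,0,-1],
    [-0.0028,0,0.0053,0,-1],
    [-0.0028,0,0.0053,0,-1]
  ]
}}

```text
time_s: 20.95
ee_pos: [513.4, 182.1, 89.2]
ee_rot: [180.0, 0.0, 180.0]
force: [-3.4, 0.4, -1.5]
gripper_width: 12.5
gripper_force: 55.0
```

Call:
{"method": "apply_moves", "body": {
  "deltas": [
    [-0.0006,0,0.001,0,-1],
    [-0.0011,0,0.0021,0,-1],
    [-0.0014,0,0.0027,0,-1],
    [-0.0014,0,0.0027,0,-1]
  ]
}}

```text
time_s: 21.35
ee_pos: [513.2, 182.1, 87.8]
ee_rot: [180.0, -0.1, 179.9]
force: [-9.2, -0.4, 9.4]
gripper_width: 12.6
gripper_force: 55.0
```

```bash
python3 meas.py; cp sideB.npy sideC.npy
```

```text
[513. 182.  88.] [-9. -0.  9.]
42 [248. 167.] [159. 177. 187. 190. 191. 188. 181. 169. 156. 148. 145.]
45 [248. 168.] [164. 181. 192. 198. 200. 197. 189. 179. 163. 147. 142.]
48 [249. 169.] [165. 183. 192. 195. 196. 191. 186. 178. 165. 150. 142.]
51 [249. 169.] [161. 179. 183. 183. 180. 176. 172. 169. 161. 150. 142.]
54 [250. 170.] [153. 170. 172. 167. 164. 159. 160. 160. 156. 149. 142.]
57 [250. 171.] [139. 158. 161. 158. 155. 155. 155. 155. 154. 149. 142.]
60 [251. 171.] [122. 150. 156. 155. 155. 154. 154. 155. 152. 146. 140.]
63 [251. 172.] [106. 135. 150. 153. 154. 154. 154. 153. 150. 144. 137.]
66 [252. 173.] [ 90. 124. 143. 150. 152. 154. 152. 150. 145. 142. 137.]
69 [252. 174.] [ 89. 115. 135. 144. 149. 151. 148. 141. 138. 139. 140.]
72 [253. 174.] [ 98. 122. 132. 137. 144. 146. 139. 131. 127. 132. 142.]
75 [254. 175.] [116. 129. 134. 133. 140. 141. 131. 122. 118. 124. 135.]
78 [254. 176.] [121. 134. 136. 137. 142. 139. 125. 117. 115. 118. 126.]
81 [254. 176.] [118. 132. 138. 139. 142. 137. 125. 117. 115. 116. 122.]
84 [255. 177.] [115. 131. 138. 139. 138. 134. 122. 117. 116. 116. 118.]
87 [256. 178.] [116. 132. 137. 137. 134. 126. 119. 115. 116. 116. 117.]
90 [256. 178.] [116. 132. 136. 135. 127. 115. 110. 111. 114. 116. 115.]
93 [256. 179.] [112. 124. 129. 127. 114. 102.  97. 104. 111. 114. 115.]
96 [257. 180.] [102. 111. 113. 107.  96.  87.  85.  93. 104. 111. 114.]
99 [258. 180.] [ 92.  93.  93.  90.  82.  80.  79.  86.  98. 107. 113.]
pred perp 5.2 along -32.8
```

Call:
{"method": "apply_moves", "body": {
  "deltas": [
    [0.0004,0,-0.0008,0,-1],
    [0.0007,0,-0.0013,0,-1],
    [0.0007,0,-0.0013,0,-1]
  ],
  "grip_force": 20
}}

```text
time_s: 21.7
ee_pos: [513.3, 182.1, 88.2]
ee_rot: [180.0, -0.0, 180.0]
force: [-6.2, 0.8, 1.8]
gripper_width: 12.8
gripper_force: 20.0
```

Call:
{"method": "apply_moves", "body": {
  "deltas": [
    [0,0,0,0,-0.6],
    [0,0,0,0,-0.5],
    [0,0,0,0,-0.5],
    [0,0,-0.01,0,-0.5],
    [0,0,-0.03,0,-0.5]
  ]
}}

```text
time_s: 22.2
ee_pos: [513.4, 181.6, 117.2]
ee_rot: [-180.0, -0.1, 180.0]
force: [0.1, 0.3, 0.1]
gripper_width: 22.9
gripper_force: 0.0
```

Call:
{"method": "apply_moves", "body": {
  "deltas": [
    [0,0,-0.04,0,-0.5],
    [0.02,0,-0.08,0,-0.5],
    [0.06,0,-0.12,0,-0.5],
    [0.11,0,-0.13,0,-0.5],
    [0.16,0,-0.13,0,-0.5]
  ]
}}

```text
time_s: 22.7
ee_pos: [360.7, 182.6, 250.4]
ee_rot: [179.8, 0.3, 179.9]
force: [-0.1, 1.2, 0.3]
gripper_width: 22.9
gripper_force: 0.0
```

Call:
{"method": "apply_moves", "body": {
  "deltas": [
    [0,0.05,0,0,-0.5],
    [0,0.1,0,0,-0.5],
    [0,0.15,0,0,-0.5],
    [0,0.2,0,0,-0.5],
    [0,0.2,0,0,-0.5]
  ]
}}

```text
time_s: 23.2
ee_pos: [360.4, 387.4, 247.3]
ee_rot: [179.8, 0.0, -179.8]
force: [-0.2, -0.2, 0.1]
gripper_width: 23.1
gripper_force: 0.0
```

```bash
python3 - <<'E'
from h import *
np.set_printoptions(precision=0,suppress=True,linewidth=170)
hole=np.array([554.5,182,90])
im=cams.grab_frame("side");tp=cams.grab_frame("top");np.save("sideD.npy",im);np.save("topD.npy",tp)
for d in(52,56):
  coil=hole+d*ZH+12*XH;print("coil px",d,proj("side",coil),proj("top",coil))
coil=hole+54*ZH+12*XH
g=cv2.cvtColor(im,cv2.COLOR_BGR2GRAY).astype(int);t=cv2.cvtColor(tp,cv2.COLOR_BGR2GRAY).astype(int)
a=cv2.cvtColor(np.load("sideA.npy"),cv2.COLOR_BGR2GRAY).astype(int)
m=cv2.cvtColor(cv2.imread("pics/top0.png"),cv2.COLOR_BGR2GRAY).astype(int)
p=proj("side",coil).round().astype(int);q=proj("top",coil).round().astype(int)
print("side diff vs before",p-[12,12]);[print(r) for r in (g-a)[p[1]-12:p[1]+32:2,p[0]-12:p[0]+20:2]]
print("top diff vs start",q-[12,12]);[print(r) for r in (t-m)[q[1]-12:q[1]+14:2,q[0]-12:q[0]+16:2]]
E
```

```text
coil px 52 [238. 159.] [199. 201.]
coil px 56 [237. 158.] [199. 202.]
side diff vs before [226 146]
[  0  -2   0   0   0 -28 -48  -4   1  -1   0  -1  -1  -1   0   1]
[  0  -1  -2   0  -1  -7 -37  -4   2   2   1   0   3   1  -1   0]
[ 0  0  1  1 20 48 32  1 -2  0  0  0  0  2  0 -2]
[-1 -1 -1  6 38 72 66 16  1 -1 -1 -1 -1 -1 -2  0]
[ 0 -2  0 30 65 65 68 56 18  1  0  0 -2  0  0 -1]
[ -1   1  82 189 146 106  71  65  56  27   8   0  -1  -1   0   0]
[ -1  37 179 199 143  79  51  61  65  72  68  41   4  -1   0   0]
[ -1  67 170 142  25  19  -1  26  63  69  43  30  13  -2  -1  -1]
[ -2  43 130  66  29  43  25  28  48  43  59  76  71  14  -3  -1]
[  0   5  73 118 115  86  60  36  16  21  52  59  69  73  15  -1]
[ -1  -1  22  88 106  78  59  45  36  27  34  65  61  70  55   3]
[ 1  1  0  4  8  6 13 27 45 39 63 57 52 48 43  6]
[-1  0  0  0  0  2  0  0 24 32 56 42 11  3  7  0]
[-1 -3  0 -2 -2  1  0  0 15 25 13  3  0 -1 -2  1]
[-1  1 -1  0  2  2  1 -2  2 27 20  3 -2 -1 11 23]
[-3  1  1 11 44 28 -1 -1  1  4 13 13 10 -4  9 25]
[ 1 -1  1 38 58 38  1  0  0  0 -2 11 29  2 -1 -2]
[-1 -1  3 33 48 29  1 
[... 267 characters left out ...]
9  19  23 116 140 137  91  91  65   5  10  10]
[ 16  23  38  17  23 119 131  95  72  93  68  -9  -8   8]
[ 17  20  24  17  24 100 116  86  60  82  57 -17 -15  10]
[ 16  19  18  18  20  70  96  75  40  52  31 -20  -8  14]
[ 17  19  12  16  18  60  93  73   3  -4 -16 -21  -5  11]
[ 17  16  14  14  36 102 106  79 -11 -18 -26 -24  -6  13]
[ 17  13  16  11  72 122 122  75  14   2 -25  -5   2   8]
[ 15  16  15  17  53 100 116  73  16 -18 -27   9  13  14]
[ 18  17  15  12  42  68  77  52   7 -32 -25   6  13  15]
[ 14  16  16  15  37  59  59  30   8 -24 -23   8  15  12]
[11 13 15 11 25 59 60 39  8  0  0 13 10 14]
[11 14  7 13  9 14 16 13  7  4  1  7 10 14]
[11 13 11 12 11 14 11 15  8  4  1 11 14 12]
```

The clip hangs at the fitted distance: the coil ring is at about (234,161) in the side view, and the leg shows below the pin. My y-wiggle reached about 4 N, close to the pin's friction, so I'll press the head once more to be sure it is home.

Call:
{"method": "apply_moves", "body": {
  "deltas": [
    [-0.193,-0.045,0,0,-1],
    [-0.193,-0.045,0,0,-1],
    [-0.193,-0.045,0,0,-1],
    [-0.193,-0.045,0,0,-1],
    [-0.193,-0.045,0.03,0,-1]
  ]
}}

```text
time_s: 23.8
ee_pos: [561.6, 334.2, 221.1]
ee_rot: [179.8, 0.7, 179.6]
force: [-0.1, 0.1, -0.1]
gripper_width: 0.5
gripper_force: 0.0
```

Call:
{"method": "apply_moves", "body": {
  "deltas": [
    [0,0,0.05,0,-1],
    [0,0,0.1,0,-1],
    [0,0,0.15,0,-1],
    [0,0,0.155,0,-1],
    [0,0,0.155,0,-1]
  ]
}}

```text
time_s: 24.3
ee_pos: [553.5, 335.6, 62.8]
ee_rot: [-180.0, -0.1, 179.9]
force: [0.3, 0.1, 0.8]
gripper_width: 0.4
gripper_force: 0.0
```

Call:
{"method": "apply_moves", "body": {
  "deltas": [
    [0,-0.015,0,0,-1],
    [0,-0.03,0,0,-1],
    [0,-0.045,0,0,-1],
    [0,-0.055,0,0,-1],
    [0,-0.055,0,0,-1]
  ]
}}

```text
time_s: 24.8
ee_pos: [553.6, 280.1, 63.3]
ee_rot: [180.0, 0.0, 179.8]
force: [0.2, 1.1, -0.4]
gripper_width: 0.2
gripper_force: 0.0
```

Call:
{"method": "apply_moves", "body": {
  "deltas": [
    [0,-0.002,0,0,-1],
    [0,-0.004,0,0,-1],
    [0,-0.006,0,0,-1],
    [0,-0.008,0,0,-1],
    [0,-0.008,0,0,-1]
  ]
}}

```text
time_s: 25.3
ee_pos: [553.4, 274.8, 62.3]
ee_rot: [179.9, 0.0, 179.9]
force: [-0.7, 4.1, -1.0]
gripper_width: 0.5
gripper_force: 1.6
```

Call:
{"method": "apply_moves", "body": {
  "deltas": [
    [0,-0.001,0,0,-1],
    [0,-0.002,0,0,-1],
    [0,-0.003,0,0,-1],
    [0,-0.004,0,0,-1],
    [0,-0.004,0,0,-1]
  ]
}}

```text
time_s: 25.8
ee_pos: [553.4, 274.1, 62.4]
ee_rot: [179.6, 0.0, 179.9]
force: [-0.5, 12.7, -3.8]
gripper_width: 0.8
gripper_force: 6.2
```

Call:
{"method": "apply_moves", "body": {
  "deltas": [
    [0,0.012,0,0,-1],
    [0,0.012,-0.006,0,-1],
    [0,0.012,-0.0112,0,-1],
    [0.002,0.012,-0.0112,0,-1],
    [0.002,0.006,-0.0112,0,-1]
  ]
}}

```text
time_s: 26.3
ee_pos: [551.3, 275.6, 73.9]
ee_rot: [180.0, 0.0, 180.0]
force: [-0.3, -0.2, -0.5]
gripper_width: 0.5
gripper_force: 0.0
```

Call:
{"method": "apply_moves", "body": {
  "deltas": [
    [0,-0.003,0,0,-1],
    [0,-0.005,0,0,-1],
    [0,-0.007,0,0,-1],
    [0,-0.009,0,0,-1],
    [0,-0.009,0,0,-1]
  ]
}}

```text
time_s: 26.8
ee_pos: [551.4, 270.5, 74.0]
ee_rot: [179.6, 0.0, 179.9]
force: [-1.8, 9.5, -0.3]
gripper_width: 0.6
gripper_force: 4.2
```

Same stop as before (y 270.5), so the pin is home. I'll back off and hand in.

Call:
{"method": "apply_moves", "body": {
  "deltas": [
    [0,0.02,0,0,-1],
    [0,0.05,-0.02,0,-1],
    [0,0.07,-0.07,0,-1],
    [0,0.07,-0.12,0,-1],
    [0,0.07,-0.12,0,-1]
  ]
}}

```text
time_s: 27.3
ee_pos: [554.7, 340.0, 201.0]
ee_rot: [179.7, 0.7, -180.0]
force: [0.2, 1.2, -0.0]
gripper_width: 0.6
gripper_force: 0.0
```

```bash
python3 - <<'E'
from h import *
np.set_printoptions(precision=0,suppress=True,linewidth=170)
im=cams.grab_frame("side");d=cv2.absdiff(im,np.load("sideD.npy")).max(2).astype(int)
print("change around clip",d[150:185,226:262].max(),d[150:185,226:262].mean())
print(env.job_done())
E
```

```text
change around clip 58 7.712698412698413
the job is handed in; nothing more can be done
None
```

I handed the job in at about 27 s of the 64 s limit: pin pressed home, R-clip pushed through the cross-hole and released. The snap is inferred from the push forces and the coil's place in the side view, not seen close up, and the last camera check showed some image change around the clip that I did not look into. I never moved the arm near the bolt, flange or tape roll, but did not check them afterwards.

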